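Shift a row of disc cases to the other rack in reverse order

TASK

Move the four disc cases from the full rack to the empty rack beside it, in the reverse order: the case that stood leftmost in the old rack (seen from the robot) ends up in the rightmost place of the new one, the second from the left in the second from the right, and so on. Each stands upright on the cork on its long edge, spine up, in the middle of its own place between the dividers, centred front to back and parallel to the dividers. Never let a case topple over.

Things in the scene. Friction and masses are not known exactly. Their poses are not given: they have to be found in the camera images.
- film_case: Loose long thin film disc case: closed black plastic box, grey cover, 190 mm long (x), 15 mm thick (y), 135 mm high (z), 0.08 to 0.4 kg, standing free on its long edge, white sticker on the upper edge. Origin: centre of its underside; z up. Grip it across its thickness from above, near the top. Its length is nearly parallel to the dividers. It starts in bay_1.
- box_set: Loose long thick box set, the thickest of the four: closed black plastic box, grey cover, 190 mm long (x), 32 mm thick (y), 135 mm high (z), 0.08 to 0.4 kg, standing free on its long edge, white sticker on the upper edge. Origin: centre of its underside; z up. Grip it across its thickness from above, near the top. Its length is nearly parallel to the dividers. It starts in bay_2.
- double_album: Loose short, medium-thick double music album case: closed black plastic box, grey cover, 142 mm long (x), 24 mm thick (y), 125 mm high (z), 0.08 to 0.4 kg, standing free on its long edge, white sticker on the upper edge. Origin: centre of its underside; z up. Grip it across its thickness from above, near the top. Its length is nearly parallel to the dividers. It starts in bay_3.
- single_album: Loose short, thinnest music album case: closed black plastic box, grey cover, 142 mm long (x), 12 mm thick (y), 125 mm high (z), 0.08 to 0.4 kg, standing free on its long edge, white sticker on the upper edge. Origin: centre of its underside; z up. Grip it across its thickness from above, near the top. Its length is nearly parallel to the dividers. It starts in bay_4.
- bay_1: Fixed cork strip, 220 x 54 x 4 mm, floor of the place in the old rack where film_case starts. The four bays look alike and change places from start to start. Origin: centre of its underside, 8 mm above the table; axes parallel to the rack's.
- bay_2: Fixed cork strip, 220 x 54 x 4 mm, floor of the place in the old rack where box_set starts. The four bays look alike and change places from start to start. Origin: centre of its underside, 8 mm above the table; axes parallel to the rack's.
- bay_3: Fixed cork strip, 220 x 54 x 4 mm, floor of the place in the old rack where double_album starts. The four bays look alike and change places from start to start. Origin: centre of its underside, 8 mm above the table; axes parallel to the rack's.
- bay_4: Fixed cork strip, 220 x 54 x 4 mm, floor of the place in the old rack where single_album starts. The four bays look alike and change places from start to start. Origin: centre of its underside, 8 mm above the table; axes parallel to the rack's.
- old_rack: Rack full at the start (left or right side): fixed cream steel tray, 240 (x) by 270 mm (y), its 5 dividers 3 mm thick, 200 mm long along x, 66 mm apart, tops 53 mm above the table. Origin: underside centre, on the table; x away from the robot, y leftwards along the row (yaw within 0.2). 4 cork-floored places centred at x = 0, y = +99, +33, -33, -99 mm; cork top 12 mm above the table.
- new_rack: Empty rack, on the other side: fixed cream steel tray, 240 (x) by 270 mm (y), its 5 dividers 3 mm thick, 200 mm long along x, 66 mm apart, tops 53 mm above the table. Origin: underside centre, on the table; x away from the robot, y leftwards along the row (yaw within 0.2). 4 cork-floored places centred at x = 0, y = +99, +33, -33, -99 mm; cork top 12 mm above the table.
Things that resemble listed ones, but are neither listed nor needed, are in the scene too. What is shaped like the film_case but green is not meant.

How it is judged:
At the end, for the whole second after the job is handed in: Every case stands in the new rack in the place mirrored from its starting place (order reversed), within 15 mm of the middle of the place along the row, 18 mm front to back and 4 mm of the cork's height, upright within 0.08 rad, parallel to the dividers within 0.15 rad, released and at rest (((y of bay_1 in the frame of old_rack between 0.079 and 0.119 m and y of film_case in the frame of new_rack between -0.114 and -0.084 m) or (y of bay_1 in the frame of old_rack between 0.013 and 0.053 m and y of film_case in the frame of new_rack between -0.048 and -0.018 m) or (y of bay_1 in the frame of old_rack between -0.053 and -0.013 m and y of film_case in the frame of new_rack between 0.018 and 0.048 m) or (y of bay_1 in the frame of old_rack between -0.119 and -0.079 m and y of film_case in the frame of new_rack between 0.084 and 0.114 m)) and x of film_case in the frame of new_rack between -0.018 and 0.018 m and z of film_case in the frame of new_rack between 0.008 and 0.016 m and angle between each of film_case, box_set, double_album, single_album's own z axis and vertical below 0.08 rad and angle between the x axis of each of film_case, box_set, double_album, single_album and the x axis of new_rack, either way round below 0.15 rad and linear speed of each of film_case, box_set, double_album, single_album below 0.02 m/s and angular speed of each of film_case, box_set, double_album, single_album below 0.1 rad/s and ((y of bay_2 in the frame of old_rack between 0.079 and 0.119 m and y of box_set in the frame of new_rack between -0.114 and -0.084 m) or (y of bay_2 in the frame of old_rack between 0.013 and 0.053 m and y of box_set in the frame of new_rack between -0.048 and -0.018 m) or (y of bay_2 in the frame of old_rack between -0.053 and -0.013 m and y of box_set in the frame of new_rack between 0.018 and 0.048 m) or (y of bay_2 in the frame of old_rack between -0.119 and -0.079 m and y of box_set in the frame of new_rack between 0.084 and 0.114 m)) and x of box_set in the frame of new_rack between -0.018 and 0.018 m and z of box_set in the frame of new_rack between 0.008 and 0.016 m and ((y of bay_3 in the frame of old_rack between 0.079 and 0.119 m and y of double_album in the frame of new_rack between -0.114 and -0.084 m) or (y of bay_3 in the frame of old_rack between 0.013 and 0.053 m and y of double_album in the frame of new_rack between -0.048 and -0.018 m) or (y of bay_3 in the frame of old_rack between -0.053 and -0.013 m and y of double_album in the frame of new_rack between 0.018 and 0.048 m) or (y of bay_3 in the frame of old_rack between -0.119 and -0.079 m and y of double_album in the frame of new_rack between 0.084 and 0.114 m)) and x of double_album in the frame of new_rack between -0.018 and 0.018 m and z of double_album in the frame of new_rack between 0.008 and 0.016 m and ((y of bay_4 in the frame of old_rack between 0.079 and 0.119 m and y of single_album in the frame of new_rack between -0.114 and -0.084 m) or (y of bay_4 in the frame of old_rack between 0.013 and 0.053 m and y of single_album in the frame of new_rack between -0.048 and -0.018 m) or (y of bay_4 in the frame of old_rack between -0.053 and -0.013 m and y of single_album in the frame of new_rack between 0.018 and 0.048 m) or (y of bay_4 in the frame of old_rack between -0.119 and -0.079 m and y of single_album in the frame of new_rack between 0.084 and 0.114 m)) and x of single_album in the frame of new_rack between -0.018 and 0.018 m and z of single_album in the frame of new_rack between 0.008 and 0.016 m); the robot touches nothing.
It fails at once if a case topples (tilts more than 0.6 rad) (angle between any of film_case, box_set, double_album, single_album's own z axis and vertical above 0.6 rad).
It also fails if it takes over 138 s, if anything falls off the work surface, if the arm or the gripper's body presses on something with over 40 N, if the wrist force passes 120 N, or if a joint passes its speed limit or range.

ROBOT

A 6-joint arm with a two-finger parallel gripper is mounted at the origin on the work surface. World frame = base frame: x ahead of the robot, y to its left, z up, the work surface at z = 0. Lengths are in m, angles in rad, forces in N, time in s.
With the tool pointing down it reaches from about 0.375 to 0.975 m from the base axis. Payload 3.8 kg.
Tool frame: the origin (TCP) lies midway between the tips of the shut fingers; the grasp point (between the pads) lies 19 mm behind it; z points along the fingers, y is the line along which they close (so a half turn about z gives the same grasp; the last joint's range is limited). The gripper opens to 85 mm and grips with 20 to 120 N. Pads are 22 mm wide; open, the fingers measure 114 mm over their backs; the gripper's body (76 mm by 85 mm) begins 54 mm behind the grasp point. The pads swing forward as they close: fully open they stand 13 mm farther back than shut.
Start: joints at [-0.037, 0.264, 1.604, -0, 1.274, -0.037], TCP at [0.675, -0, 0.231] pointing down, gripper open.
Joint ranges: [-2.63, 2.63], [-0.94, 2.18], [0.31, 2.57], [-1.31, 4.45], [0, 2.66], [-2.55, 2.55]. Speed limits (rad/s): [2.57, 2.57, 3.14, 3.14, 3.14, 3.14].

INTERFACE

Orientations are given as a rotation vector (axis times angle).
In Python, from workcell import read_state, vision, ticket gives the robot as it stands. The module is installed in compiled form; this text tells all that it offers.
- The arm moves only by the tool jog_arm, never from a script. Its arguments are lists of equal length, an entry for each row: "turn": the turn, a rotation vector about the tool's x, y, z in rad, a list of three; "delta_pos": the shift along the tool's x, y, z in m, a list of three; "gripper": the finger opening in m, from 0 to 0.0854. In form: {"turn": [[rx, ry, rz], ...], "delta_pos": [[dx, dy, dz], ...], "gripper": [gripper, ...]}. A call has 1 to 20 rows; each row shifts and turns the commanded pose from where the row before left it, along the tool's axes as they then stand; what a row does not reach is not made up. A row lasts 1/12 s, in which the tool goes at most 41.7 mm and 7.16 degrees, less where a joint would pass 70% of its speed; a pose out of reach is approached as far as the arm can. A call with a gripper value outside its range is refused whole. The fingers move at their own pace and stop on an object; "grip_force" is the grip in N (left out, the last holds). Time passes only in rows, so rows that do not move let the fingers close. It gives the time, the measured TCP pose, the force, the opening and the grip force at its end, in the units of the state.
- read_state(): the state, without advancing time (a new reading comes with each control period).
- vision.read_camera(name): name is "scene" or "side" or "wrist"; returns the picture (400x640x3 uint8, red, green, blue); there is no depth.
- vision.calibration(name): a dict with "vfov" (degrees; the focal length in pixels is half the picture's height over the tangent of half this angle, whatever the lens; pixels are square), "cx", "cy" (the principal point, pixels), "dist" ([k1, k2, p1, p2, k3] as OpenCV has them; the pictures are not rectified), "R" (3x3) and "t" (3): a world point X has camera coordinates R X + t; the wrist camera has in their place "mount" (4x4, takes a point from camera to tool coordinates, whose origin is the TCP and whose axes are the flange's). Camera axes: x right, y down, z forward; pixel columns grow to the right and rows downward; lengths in m; the calibration is good to about 2 mm. A picture is of the moment at which its call begins: read the wrist's pose just before it. calibration takes no time and is no camera call.
- ticket.finish_job(): hands the job in; it is judged then, once.
The state is a dict: "time": time; "q": joint angles; "joint_vel": joint speeds; "joint_torque": joint torques, N m; "tool_pos": TCP position; "tcp_rot": TCP orientation; "wrist_force": force on the tool from outside, world axes, zero at the start; "torque": the same for the moment, N m; "width": opening from 0.0 (shut) to 1.0 (fully open); "grip_force": force on a finger pad.
Only numpy, scipy, OpenCV 4.12 (cv2) and the standard library are available. Lean on these libraries where they do the work, as an engineer would, in place of code of your own. Each camera call takes 0.05 s, during which the arm holds its last target. There are 200 camera calls.

## Working session

There is one attempt and no reset: what is moved stays moved. The work goes in short steps, Python scripts to look and compute and a tool call to move; the robot and the scene stay as the last step left them, time stands still between calls to the robot, and variables do not carry over. Pictures are saved under pics/ and viewed, at most 14 in all, crops included, and the job is handed in when it is done.

Besides the shell and the picture viewer there is one more tool, called as name(argument=value, ...) on one line, values as JSON. jog_arm: Moves the arm, as the interface text tells. Its arguments: {"type":"object","properties":{"turn":{"type":"array","items":{"type":"array","items":{"type":"number"}}},"delta_pos":{"type":"array","items":{"type":"array","items":{"type":"number"}}},"gripper":{"type":"array","items":{"type":"number"}},"grip_force":{"type":"number"}},"required":["turn","delta_pos","gripper"]}

```bash
mkdir -p pics; python3 - <<'E'
from workcell import read_state, vision
import cv2
s=read_state();print(s)
for n in ["scene","side","wrist"]:
    cv2.imwrite(f"pics/{n}0.png",vision.read_camera(n)[:,:,::-1]);print(n,vision.calibration(n))
E
```

```text
{'time': 0.0, 'q': array([-3.68823352e-02,  2.64731207e-01,  1.60536998e+00, -6.80575238e-06,
        1.27368925e+00, -3.69075616e-02]), 'joint_vel': array([ 0.00127259, -0.0004441 ,  0.00080921, -0.00134646,  0.00082266,
        0.00033994]), 'joint_torque': array([ 6.10465631e-04, -5.15121067e+01, -3.67308676e+01, -4.07824507e-05,
        1.31324201e-02,  1.46811578e-05]), 'tool_pos': array([6.74275290e-01, 3.45514058e-05, 2.29978977e-01]), 'tcp_rot': array([-2.22027507, -2.22033552,  0.0023557 ]), 'wrist_force': array([-0.29165085,  0.62973426,  0.26526918]), 'torque': array([-0.01572439, -0.03551602,  0.02147628]), 'grip_force': 0.0, 'width': 1.0006638277739592}
scene {'vfov': 47.60689215093282, 'cx': 323.02955114359406, 'cy': 195.3482789918082, 'dist': array([-0.08573837,  0.        ,  0.        ,  0.        ,  0.        ]), 'R': array([[ 0.8466661 ,  0.53205423, -0.00864941],
       [ 0.44079054, -0.71035717, -0.54872251],
       [-0.2980943 ,  0.46077217, -0.83595981]]), 't': array([-0.39947802, -0.09839006,  1.49298396])}
side {'vfov': 42.50982252645247, 'cx': 324.9496722062116, 'cy': 197.1995188932374, 'dist': array([-0.15735523,  0.        ,  0.        ,  0.        ,  0.        ]), 'R': array([[-0.23495981,  0.97191949, -0.01289964],
       [ 0.77027014,  0.17808415, -0.61234789],
       [-0.59285563, -0.15381336, -0.79048318]]), 't': array([ 0.01060691, -0.28373184,  1.62612231])}
wrist {'vfov': 59.53503641168468, 'cx': 317.3260169735674, 'cy': 204.53701192214652, 'dist': array([0.02181578, 0.        , 0.        , 0.        , 0.        ]), 'mount': array([[ 1.42638929e-04, -9.52017569e-01, -3.06043344e-01,
         7.83234565e-02],
       [ 9.99999982e-01,  9.63488409e-05,  1.66359235e-04,
         1.41012641e-04],
       [-1.28889993e-04, -3.06043362e-01,  9.52017565e-01,
        -1.43030518e-01],
       [ 0.00000000e+00,  0.00000000e+00,  0.00000000e+00,
         1.00000000e+00]])}
```

View pics/scene0.png

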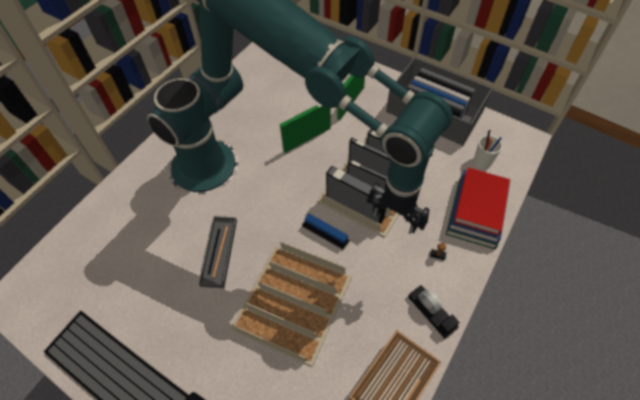

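View pics/side0.png

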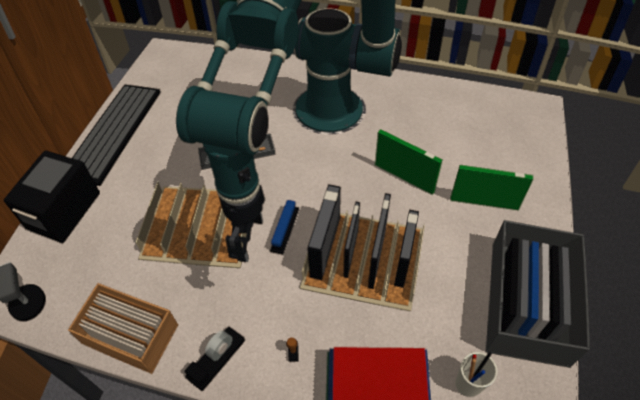

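The side view shows the old rack at about (365,250) and the empty rack at about (190,225). The green cases at (408,160) and (490,187) are the look-alikes, so they're not wanted. I'll enlarge both racks.

```bash
python3 - <<'E'
import cv2
a=cv2.imread("pics/side0.png")
cv2.imwrite("pics/c1.png",cv2.resize(a[178:312,290:435],None,fx=4.4,fy=4.4,interpolation=cv2.INTER_CUBIC))
cv2.imwrite("pics/c2.png",cv2.resize(a[178:273,130:280],None,fx=5,fy=5,interpolation=cv2.INTER_CUBIC))
E
```

```text
(no output)
```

View pics/c1.png

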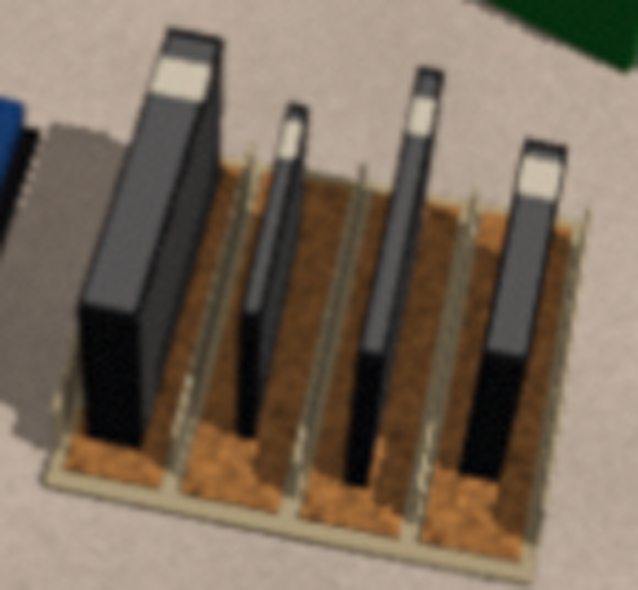

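View pics/c2.png

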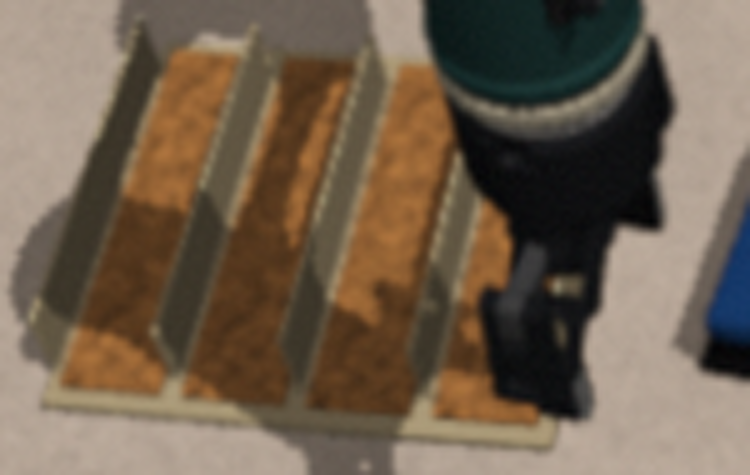

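Old rack, from the robot's left: double_album (short, 24 mm, top at c1 px 525,250), film_case (long, thin, 400,210), single_album (short, thin, 270,210) and box_set (long, thickest, 150,170). The lengths and thicknesses fit, and the green cases are excluded. In the new rack that means double at −99, film at −33, single at +33 and box at +99.

```bash
cat > h.py <<'E'
import numpy as np, cv2
from scipy.optimize import least_squares
from scipy.spatial.transform import Rotation as Ro
from workcell import vision, read_state
def K(c):
    f=200/np.tan(np.radians(c["vfov"]/2)); return np.array([[f,0,c["cx"]],[0,f,c["cy"]],[0,0,1]])
def Rt(name,s=None):
    c=vision.calibration(name)
    if name!="wrist": return c,c["R"],c["t"]
    M=c["mount"]; T=np.eye(4); T[:3,:3]=Ro.from_rotvec(s["tcp_rot"]).as_matrix(); T[:3,3]=s["tool_pos"]
    W=np.linalg.inv(T@M); return c,W[:3,:3],W[:3,3]
def proj(P,name,s=None):
    c,R,t=Rt(name,s); return cv2.projectPoints(np.atleast_2d(P).astype(float),cv2.Rodrigues(R)[0],t,K(c),c["dist"])[0][:,0]
def unproj(uv,z,name,s=None):
    c,R,t=Rt(name,s); uv=np.array(uv,float).reshape(-1,1,2); z=np.broadcast_to(z,len(uv))
    n=cv2.undistortPoints(uv,K(c),c["dist"])[:,0]; d=np.c_[n,np.ones(len(n))]@R; o=-R.T@t
    return o+d*((z-o[2])/d[:,2])[:,None]
def fit(L,uv,name,s=None,x0=(.6,0,0)):
    L=np.array(L,float);uv=np.array(uv,float)
    def w(p): c,sn=np.cos(p[2]),np.sin(p[2]); return np.c_[p[0]+c*L[:,0]-sn*L[:,1],p[1]+sn*L[:,0]+c*L[:,1],L[:,2]]
    r=least_squares(lambda p:(proj(w(p),name,s)-uv).ravel(),x0,loss="soft_l1"); return r.x,np.round(r.fun.reshape(-1,2),1)
E
python3 - <<'E'
from h import *
f=lambda p,o,k:np.array(p)/k+np.array(o)
L=[[.12,-.135,0],[.12,.135,0],[-.1,-.066,.053],[-.1,0,.053],[-.1,.066,.053],[-.1,.132,.053],[.1,-.066,.053],[.1,0,.053],[.1,.066,.053]]
u=f([(45,488),(530,580),(250,152),(362,165),(473,195),(585,208),(185,378),(300,428),(427,450)],(290,178),4.4)
o,r=fit(L,u,"side",x0=(.6,.2,0));print("old",o,r.tolist())
L=[[.12,-.135,0],[.12,.135,0],[-.1,-.132,.053],[-.1,-.066,.053],[-.1,0,.053],[.1,-.132,.053],[.1,-.066,.053],[.1,0,.053]]
u=f([(40,407),(553,447),(140,20),(252,27),(368,40),(33,300),(155,330),(285,350)],(130,178),5)
n,r=fit(L,u,"side",x0=(.6,-.2,0));print("new",n,r.tolist())
C={"box":([(168,30),(222,40),(135,312),(82,305)],.147,.190,.032),"single":([(288,103),(308,108),(262,312),(240,308)],.137,.142,.012),
"film":([(418,68),(442,72),(383,354),(363,350)],.147,.19,.015),"double":([(527,142),(567,147),(524,355),(488,350)],.137,.142,.024)}
for k,(p,z,l,w) in C.items():
    a=[[-l/2,-w/2,z],[-l/2,w/2,z],[l/2,w/2,z],[l/2,-w/2,z]]
    x,r=fit(a,f(p,(290,178),4.4),"side",x0=(.6,.2,0))
    d=x[:2]-o[:2];c,s=np.cos(o[2]),np.sin(o[2]);print(k,x,"in rack",c*d[0]+s*d[1],c*d[1]-s*d[0],r.tolist())
for k,y in zip("double film single box".split(),(-.099,-.033,.033,.099)):
    print(k,"target",n[0]-np.sin(n[2])*y,n[1]+np.cos(n[2])*y)
E
```

```text
old [0.51452399 0.21530431 0.01506488] [[0.3, -0.2], [1.1, 0.3], [-0.0, -3.5], [-0.0, -2.1], [0.5, -4.5], [0.9, -3.0], [-2.0, 12.4], [-0.3, 6.3], [-1.1, 6.6]]
new [ 0.51860398 -0.22856651  0.15250687] [[0.9, 0.7], [0.5, 1.0], [-0.3, -0.9], [0.3, -1.0], [0.5, -2.3], [-0.7, 4.5], [-0.3, 0.5], [-1.0, -1.6]]
box [ 0.51318722  0.11483523 -0.01112129] in rack -0.002850112693310796 -0.10043753774138389 [[-0.1, -1.6], [0.5, -1.5], [0.6, 1.9], [-1.4, 0.6]]
single [0.51554895 0.18111469 0.02594872] in rack 0.000509799815044159 -0.03420118041254203 [[-0.0, -1.8], [0.4, -2.1], [0.0, 1.2], [-0.3, 1.2]]
film [0.50772512 0.24656509 0.00769598] in rack -0.006327182288024416 0.0313596517059917 [[-0.2, -1.8], [0.6, -1.7], [0.7, 1.2], [-1.6, 0.9]]
double [ 0.51188673  0.31341025 -0.02428712] in rack -0.0011590685057020272 0.09813453870453201 [[-0.2, -2.2], [0.7, -1.3], [0.7, 1.9], [-1.9, 0.7]]
double target 0.533643697124484 -0.326417450798778
film target 0.5236172162804068 -0.26118348969044614
single target 0.5135907354363297 -0.19594952858211429
box target 0.5035642545922525 -0.13071556747378243
```

jog_arm(turn=[[0,0,0],[0,0,0],[0,0,0],[0,0,0],[0,0,0],[0,0,0],[0,0,0],[0,0,0.121],[0,0,0.121],[0,0,0.121],[0,0,0.121],[0,0,0.121],[0,0,0.121],[0,0,0.121],[0,0,0.121],[0,0,0.121],[0,0,0.121],[0,0,0.121],[0,0,0.121],[0,0,0.121]], delta_pos=[[0.0165,-0.023,-0.006],[0.0165,-0.023,-0.006],[0.0165,-0.023,-0.006],[0.0165,-0.023,-0.006],[0.0165,-0.023,-0.006],[0.0165,-0.023,-0.006],[0.0165,-0.023,-0.006],[0,0,0],[0,0,0],[0,0,0],[0,0,0],[0,0,0],[0,0,0],[0,0,0],[0,0,0],[0,0,0],[0,0,0],[0,0,0],[0,0,0],[0,0,0]], gripper=[0.0854,0.0854,0.0854,0.0854,0.0854,0.07,0.07,0.065,0.065,0.065,0.065,0.065,0.065,0.065,0.065,0.065,0.065,0.065,0.065,0.065], grip_force=35)

```text
time: 1.82
tool_pos: [0.5137, 0.1154, 0.2729]
tcp_rot: [3.141, -0.013, -0.001]
wrist_force: [-0.3, -0.8, -0.1]
width: 0.756
grip_force: 0.0
```

```bash
python3 - <<'E'
from h import *
s=read_state();a=vision.read_camera("wrist")[:,:,::-1];cv2.imwrite("pics/w1.png",a)
print(s["tool_pos"],s["tcp_rot"],s["width"],s["time"]);print(Ro.from_rotvec(s["tcp_rot"]).as_matrix().round(3))
x=np.array([.51319,.1148,-.0111]);c,sn=np.cos(x[2]),np.sin(x[2])
P=[[x[0]+c*i-sn*j,x[1]+sn*i+c*j,.147] for i in(-.095,.095) for j in(-.016,.016)]
print(proj(P,"wrist",s))
side=vision.read_camera("side")[:,:,::-1];cv2.imwrite("pics/c3.png",cv2.resize(side[178:273,130:280],None,fx=5,fy=5,interpolation=cv2.INTER_CUBIC))
E
```

```text
[0.51368737 0.11544601 0.27289688] [ 3.14143369e+00 -1.28358408e-02 -1.12355389e-03] 0.756277450458752 1.8167
[[ 1.    -0.008 -0.001]
 [-0.008 -1.    -0.   ]
 [-0.001  0.    -1.   ]]
[[335.72991703 298.98204579]
 [299.48500211 298.89746899]
 [340.84782991  68.31265011]
 [296.12909644  68.16528577]]
```

View pics/w1.png

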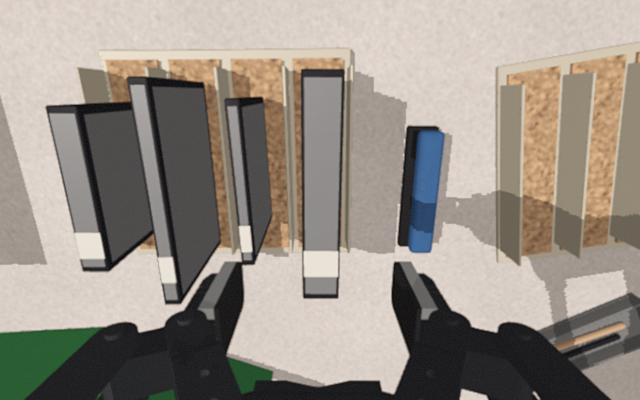

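View pics/c3.png

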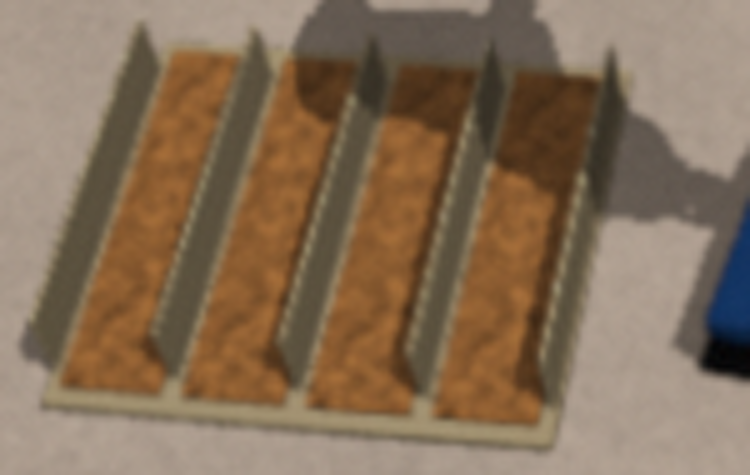

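```bash
python3 - <<'E'
from h import *
f=lambda p,o,k:np.array(p)/k+np.array(o)
Y=[-.132,-.066,0,.066,.132]
L=[[.12,-.135,0],[.12,.135,0]]+[[-.1,y,.053] for y in Y]+[[.1,y,.053] for y in Y[1:]]
u=f([(40,407),(555,447),(140,20),(253,27),(373,38),(492,40),(612,48),(152,335),(280,345),(407,352),(543,360)],(130,178),5)
n,r=fit(L,u,"side",x0=(.6,-.2,0));print("new",n,r.tolist())
s=read_state()
print(unproj([(523,86),(521,265),(594,76),(587,251)],.053,"wrist",s))
c,sn=np.cos(n[2]),np.sin(n[2])
for i,j in [(.1,.132),(-.1,.132),(.1,.066),(-.1,.066)]:print(n[0]+c*i-sn*j,n[1]+sn*i+c*j)
for k,y in zip("double film single box".split(),(-.099,-.033,.033,.099)):
    print(k,"target",n[0]-np.sin(n[2])*y,n[1]+np.cos(n[2])*y)
E
```

```text
new [ 0.51983007 -0.22795561  0.14948665] [[0.8, 1.0], [-0.0, 1.6], [-0.1, -0.6], [0.2, -0.7], [-0.4, -1.5], [-0.4, -0.4], [-0.2, -0.6], [0.2, -0.1], [-0.0, -0.1], [0.4, 0.5], [-0.5, 0.9]]
[[ 0.59642935 -0.08537138  0.053     ]
 [ 0.40225313 -0.11766894  0.053     ]
 [ 0.60472225 -0.15095961  0.053     ]
 [ 0.41993968 -0.18761082  0.053     ]]
0.5990560063826694 -0.08253466824707392
0.40128647390993455 -0.11232077281809669
0.6088854208911069 -0.14779861396307642
0.4111158884183721 -0.17758471853409918
double target 0.5345741909258332 -0.325851530538594
film target 0.5247447764173957 -0.26058758482259153
single target 0.5149153619089583 -0.19532363910658904
box target 0.5050859474005207 -0.13005969339058654
```

jog_arm(turn=[[0,0,0],[0,0,0],[0,0,0],[0,0,0],[0,0,0],[0,0,0],[0,0,0],[0,0,0],[0,0,0],[0,0,0],[0,0,0],[0,0,0],[0,0,0],[0,0,0],[0,0,0],[0,0,0],[0,0,0],[0,0,0]], delta_pos=[[0,0.003,0.0],[0,0,0.016],[0,0,0.016],[0,0,0.016],[0,0,0.016],[0,0,0.016],[0,0,0.016],[0,0,0.016],[0,0,0.016],[0,0,0.016],[0,0,0.016],[0,0,0.006],[0,0,0],[0,0,0],[0,0,0],[0,0,0],[0,0,0],[0,0,0]], gripper=[0.065,0.065,0.065,0.065,0.065,0.065,0.065,0.065,0.065,0.065,0.065,0.065,0.055,0.048,0.042,0.036,0.03,0.025], grip_force=35)

```text
time: 3.42
tool_pos: [0.5151, 0.1126, 0.1087]
tcp_rot: [-3.141, 0.003, -0.004]
wrist_force: [-0.1, -0.8, 3.5]
width: 0.372
grip_force: 36.4
```

jog_arm(turn=[[0,0,0],[0,0,0],[0,0,0],[0,0,0],[0,0,0],[0,0,0],[0,0,0],[0,0,0],[0,0,0],[0,0,0],[0,0,0],[0,0,0],[0,0,0],[0,0,0],[0,0,0],[0,0,0],[0,0,0],[0,0,0],[0,0,0],[0,0,0]], delta_pos=[[0,0,-0.005],[0,0,-0.01],[0,0,-0.02],[0,0,-0.02],[0,0,-0.02],[0,0,-0.02],[0,0,-0.02],[0,0,-0.02],[0,0,-0.02],[0,0,-0.01],[0,0.01,0],[-0.001,0.025,0],[-0.001,0.03,0],[-0.001,0.03,0],[-0.001,0.03,0],[-0.001,0.03,0],[-0.001,0.03,0],[-0.001,0.03,0],[-0.001,0.02,0],[0,0.01,0]], gripper=[0.025,0.025,0.025,0.025,0.025,0.025,0.025,0.025,0.025,0.025,0.025,0.025,0.025,0.025,0.025,0.025,0.025,0.025,0.025,0.025])

```text
time: 5.08
tool_pos: [0.5038, -0.1353, 0.2705]
tcp_rot: [3.141, -0.008, -0.005]
wrist_force: [0.7, 0.9, -2.2]
width: 0.37
grip_force: 35.9
```

jog_arm(turn=[[0,0,-0.03],[0,0,-0.04],[0,0,-0.04],[0,0,-0.04],[0,0,0],[0,0,0],[0,0,0]], delta_pos=[[0,0,0],[0,0,0],[0,0,0],[0,0,0],[0,0,0],[0,0,0],[0,0,0]], gripper=[0.025,0.025,0.025,0.025,0.025,0.025,0.025])

```text
time: 5.67
tool_pos: [0.5051, -0.1322, 0.2716]
tcp_rot: [-3.133, -0.231, 0.002]
wrist_force: [-0.2, 0.7, -3.0]
width: 0.369
grip_force: 35.9
```

```bash
python3 - <<'E'
from h import *
s=read_state();a=vision.read_camera("wrist")[:,:,::-1];cv2.imwrite("pics/w2.png",a)
R=Ro.from_rotvec(s["tcp_rot"]).as_matrix();print(s["tool_pos"],np.arctan2(R[1,0],R[0,0]),s["width"],s["wrist_force"])
print(R.T@(np.array([.507,-.133,.2])-s["tool_pos"]))
E
```

```text
[ 0.50507454 -0.13218332  0.2716033 ] 0.14715236671123297 0.3691798500918125 [-0.1618388   0.74141479 -2.97807815]
[0.00185775 0.00113368 0.07160077]
```

View pics/w2.png

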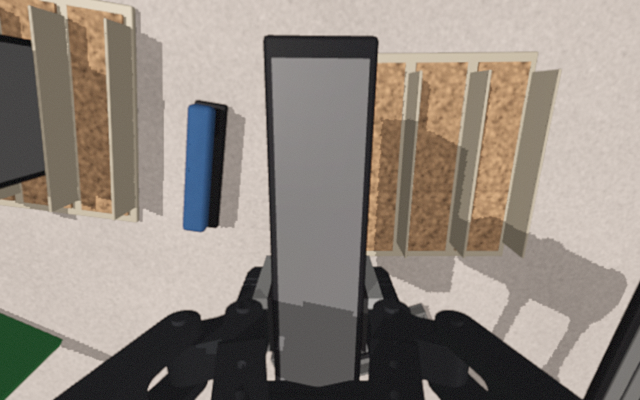

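```bash
python3 - <<'E'
from h import *
s=read_state();n=[.51983,-.22796,.1495];c,sn=np.cos(n[2]),np.sin(n[2])
P=unproj([(419,73),(489,72),(464,248),(557,70),(522,257)],.053,"wrist",s)
for p in P:
  d=p[:2]-n[:2];print(p.round(4),c*d[0]+sn*d[1],c*d[1]-sn*d[0])
E
```

```text
[ 0.6141 -0.2153  0.053 ] 0.09514660485817739 -0.0015573473292799008
[ 0.6245 -0.2815  0.053 ] 0.0955159384989616 -0.06850662847180265
[ 0.4412 -0.309   0.053 ] -0.08984333199692301 -0.06837629753243088
[ 0.6351 -0.3446  0.053 ] 0.09660510111902676 -0.13254703884930652
[ 0.4401 -0.3763  0.053 ] -0.1009334072605501 -0.13484051937591443
```

jog_arm(turn=[[0,0,0],[0,0,0],[0,0,0],[0,0,0],[0,0,0],[0,0,0],[0,0,0],[0,0,0],[0,0,0],[0,0,0],[0,0,0],[0,0,0],[0,0,0],[0,0,0],[0,0,0]], delta_pos=[[0,0,0.01],[0,0,0.02],[0,0,0.02],[0,0,0.02],[0,0,0.02],[0,0,0.02],[0,0,0.02],[0,0,0.01],[0,0,0.007],[0,0,0.004],[0,0,0.003],[0,0,0.003],[0,0,0.003],[0,0,0.002],[0,0,0]], gripper=[0.025,0.025,0.025,0.025,0.025,0.025,0.025,0.025,0.025,0.025,0.025,0.025,0.025,0.025,0.025])

```text
time: 6.97
tool_pos: [0.5055, -0.1325, 0.1104]
tcp_rot: [3.133, 0.232, 0.0]
wrist_force: [-1.2, -0.4, -2.5]
width: 0.369
grip_force: 35.8
```

jog_arm(turn=[[0,0,0],[0,0,0],[0,0,0],[0,0,0],[0,0,0],[0,0,0],[0,0,0],[0,0,0],[0,0,0],[0,0,0],[0,0,0],[0,0,0],[0,0,0],[0,0,0],[0,0,0.04],[0,0,0.04],[0,0,0.04],[0,0,0],[0,0,0]], delta_pos=[[0,0,0.001],[0,0,0.0005],[0,0,0],[0,0,0],[0,0,0],[0,0,0],[0,0,-0.005],[0,0,-0.015],[0,0,-0.025],[0,0,-0.025],[0,0,-0.025],[0,0,-0.025],[0,0,-0.025],[0,0,-0.015],[0,0,0],[0,0,0],[0,0,0],[0,0,0],[0,0,0]], gripper=[0.025,0.025,0.034,0.04,0.05,0.06,0.06,0.06,0.06,0.06,0.06,0.06,0.06,0.06,0.045,0.045,0.045,0.045,0.045])

```text
time: 8.55
tool_pos: [0.5055, -0.1325, 0.2692]
tcp_rot: [3.141, 0.045, 0.001]
wrist_force: [0.8, 0.5, -0.2]
width: 0.524
grip_force: 0.0
```

```bash
python3 - <<'E'
from h import *
s=read_state();a=vision.read_camera("wrist")[:,:,::-1];cv2.imwrite("pics/w3.png",a)
R=Ro.from_rotvec(s["tcp_rot"]).as_matrix();print(s["tool_pos"],np.arctan2(R[1,0],R[0,0]),s["width"],s["wrist_force"])
print(R.T@(np.array([.5155,.178,.27])-s["tool_pos"]))
E
```

```text
[ 0.50546841 -0.13248725  0.26917897] 0.028871788312417462 0.524402639802739 [ 0.77931434  0.52073997 -0.24708664]
[ 0.01899086 -0.31006813 -0.00086194]
```

View pics/w3.png

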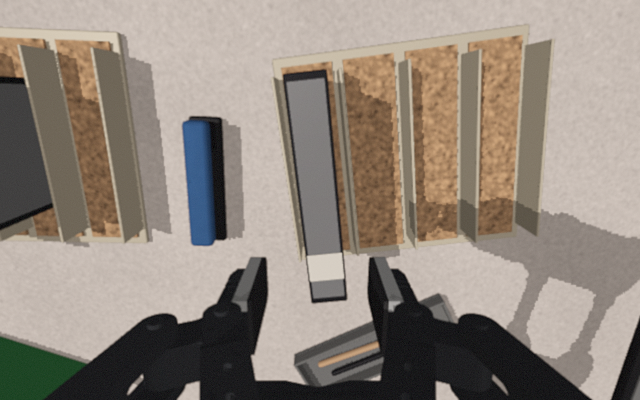

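The box_set stands upright in the new rack's left bay, with its top spanning about (285,75) to (345,300). Next is single_album.

jog_arm(turn=[[0,0,0],[0,0,0],[0,0,0],[0,0,0],[0,0,0],[0,0,0],[0,0,0],[0,0,0],[0,0,0],[0,0,0],[0,0,0],[0,0,0],[0,0,0]], delta_pos=[[0.001,-0.015,0],[0.002,-0.03,0],[0.002,-0.03,0],[0.002,-0.03,0],[0.002,-0.03,0],[0.002,-0.03,0],[0.002,-0.03,0],[0.002,-0.03,0],[0.002,-0.03,0],[0.002,-0.03,0],[0,-0.025,0],[0,0,0],[0,0,0]], gripper=[0.045,0.045,0.045,0.045,0.045,0.045,0.045,0.045,0.045,0.045,0.045,0.045,0.045])

```text
time: 9.68
tool_pos: [0.5156, 0.179, 0.2686]
tcp_rot: [3.141, 0.049, -0.001]
wrist_force: [-0.3, 0.1, -0.7]
width: 0.528
grip_force: 0.0
```

```bash
python3 - <<'E'
from h import *
a0=cv2.imread("pics/w3.png") 
s=read_state();a=vision.read_camera("wrist")[:,:,::-1];cv2.imwrite("pics/w4.png",a)
R=Ro.from_rotvec(s["tcp_rot"]).as_matrix();print(s["tool_pos"],np.arctan2(R[1,0],R[0,0]),s["width"])
for n,z,p in [("single",.137,(.5155,.178,.026)),("film",.147,(.5077,.2436,.0077)),("double",.137,(.5119,.3104,-.0243))]:
    l=.095 if n=="film" else .071
    c,sn=np.cos(p[2]),np.sin(p[2]);print(n,proj([[p[0]+c*i,p[1]+sn*i,z] for i in(-l,l)],"wrist",s).round().tolist())
E
```

```text
[0.51556358 0.17896442 0.26857601] 0.031212686716056103 0.5284542056154738
single [[318.0, 271.0], [319.0, 103.0]]
film [[240.0, 307.0], [229.0, 76.0]]
double [[162.0, 271.0], [147.0, 101.0]]
```

View pics/w4.png

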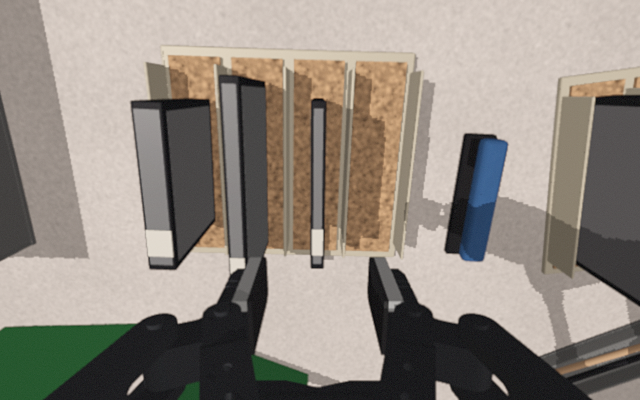

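jog_arm(turn=[[0,0,0],[0,0,0],[0,0,0],[0,0,0],[0,0,0],[0,0,0],[0,0,0],[0,0,0],[0,0,0],[0,0,0],[0,0,0],[0,0,0],[0,0,0],[0,0,0],[0,0,0],[0,0,0],[0,0,0],[0,0,0],[0,0,0]], delta_pos=[[0.002,0,0.01],[0,0,0.02],[0,0,0.02],[0,0,0.02],[0,0,0.02],[0,0,0.02],[0,0,0.02],[0,0,0.02],[0,0,0.01],[0,0,0.007],[0,0,0.003],[0,0,0],[0,0,0],[0,0,0],[0,0,0],[0,0,0],[0,0,0],[0,0,0],[0,0,0]], gripper=[0.045,0.045,0.045,0.045,0.045,0.045,0.045,0.045,0.045,0.045,0.045,0.045,0.036,0.029,0.022,0.016,0.01,0.005,0.005])

```text
time: 11.32
tool_pos: [0.5185, 0.1783, 0.0997]
tcp_rot: [-3.141, -0.044, -0.002]
wrist_force: [-1.0, 0.6, 4.9]
width: 0.136
grip_force: 35.0
```

jog_arm(turn=[[0,0,0],[0,0,0],[0,0,0],[0,0,0],[0,0,0],[0,0,0],[0,0,0],[0,0,0],[0,0,0],[0,0,0],[0,0,0],[0,0,0],[0,0,0],[0,0,0],[0,0,0],[0,0,0],[0,0,0],[0,0,0],[0,0,0],[0,0,0]], delta_pos=[[0,0,-0.005],[0,0,-0.01],[0,0,-0.02],[0,0,-0.02],[0,0,-0.02],[0,0,-0.02],[0,0,-0.02],[0,0,-0.02],[0,0,-0.02],[0,0,-0.015],[0,0.015,0],[-0.002,0.03,0],[-0.002,0.035,0],[-0.002,0.035,0],[-0.002,0.035,0],[-0.002,0.035,0],[-0.002,0.035,0],[-0.002,0.035,0],[-0.002,0.035,0],[0,0.035,0]], gripper=[0.005,0.005,0.005,0.005,0.005,0.005,0.005,0.005,0.005,0.005,0.005,0.005,0.005,0.005,0.005,0.005,0.005,0.005,0.005,0.005])

```text
time: 12.98
tool_pos: [0.5099, -0.1489, 0.2693]
tcp_rot: [3.141, 0.044, -0.0]
wrist_force: [0.2, 0.3, -0.8]
width: 0.133
grip_force: 34.4
```

jog_arm(turn=[[0,0,0],[0,0,0],[0,0,-0.02],[0,0,-0.04],[0,0,-0.04],[0,0,-0.02],[0,0,0],[0,0,0],[0,0,0]], delta_pos=[[0,0.033,0],[0,0.017,0],[0,0,0],[0,0,0],[0,0,0],[0,0,0],[0,0,0],[0,0,0],[0,0,0]], gripper=[0.005,0.005,0.005,0.005,0.005,0.005,0.005,0.005,0.005])

```text
time: 13.73
tool_pos: [0.5122, -0.1967, 0.2689]
tcp_rot: [-3.133, -0.232, 0.0]
wrist_force: [0.5, -0.1, -1.1]
width: 0.138
grip_force: 34.5
```

jog_arm(turn=[[0,0,0],[0,0,0],[0,0,0],[0,0,0],[0,0,0],[0,0,0],[0,0,0],[0,0,0],[0,0,0],[0,0,0],[0,0,0],[0,0,0],[0,0,0],[0,0,0],[0,0,0]], delta_pos=[[0.001,0,0.01],[0,0,0.02],[0,0,0.02],[0,0,0.02],[0,0,0.02],[0,0,0.02],[0,0,0.02],[0,0,0.016],[0,0,0.008],[0,0,0.004],[0,0,0.003],[0,0,0.003],[0,0,0.003],[0,0,0.001],[0,0,0]], gripper=[0.005,0.005,0.005,0.005,0.005,0.005,0.005,0.005,0.005,0.005,0.005,0.005,0.005,0.005,0.005])

```text
time: 14.98
tool_pos: [0.5135, -0.1973, 0.1012]
tcp_rot: [3.133, 0.232, 0.001]
wrist_force: [-0.8, 0.6, -0.7]
width: 0.132
grip_force: 34.5
```

jog_arm(turn=[[0,0,0],[0,0,0],[0,0,0],[0,0,0],[0,0,0],[0,0,0],[0,0,0],[0,0,0],[0,0,0],[0,0,0],[0,0,0],[0,0,0],[0,0,0],[0,0,0],[0,0,0],[0,0,0.03],[0,0,0.05],[0,0,0.05],[0,0,0.01],[0,0,0]], delta_pos=[[0,0,0.001],[0,0,0.0007],[0,0,0],[0,0,0],[0,0,0],[0,0,0],[0,0,0],[0,0,-0.005],[0,0,-0.015],[0,0,-0.025],[0,0,-0.025],[0,0,-0.025],[0,0,-0.025],[0,0,-0.025],[0,0,-0.025],[0,0,0],[0,0,0],[0,0,0],[0,0,0],[0,0,0]], gripper=[0.005,0.005,0.015,0.02,0.03,0.04,0.045,0.045,0.045,0.045,0.045,0.045,0.045,0.045,0.045,0.045,0.045,0.045,0.045,0.045])

```text
time: 16.65
tool_pos: [0.5132, -0.1971, 0.2693]
tcp_rot: [3.142, 0.013, 0.0]
wrist_force: [-0.5, 0.1, 0.4]
width: 0.532
grip_force: 0.0
```

```bash
python3 - <<'E'
from h import *
s=read_state();a=vision.read_camera("wrist")[:,:,::-1];cv2.imwrite("pics/w5.png",a)
R=Ro.from_rotvec(s["tcp_rot"]).as_matrix();print(s["tool_pos"],np.arctan2(R[1,0],R[0,0]),s["width"])
print(R.T@(np.array([.5087,.2436,.27])-s["tool_pos"]))
n=[.518,-.230,.1495];c,sn=np.cos(n[2]),np.sin(n[2])
for y,l,w,z in[(.033,.071,.006,.137),(.099,.095,.016,.147)]:
  print(proj([[n[0]+c*i-sn*j,n[1]+sn*i+c*j,z] for i in(-l,l) for j in (y+w,y-w)],"wrist",s).round().tolist())
E
```

```text
[ 0.51317004 -0.19712083  0.26930216] 0.008528404521606171 0.5318158924840936
[-0.0007112  -0.4407429  -0.00071236]
[[322.0, 271.0], [336.0, 269.0], [296.0, 105.0], [312.0, 102.0]]
[[240.0, 312.0], [276.0, 307.0], [185.0, 86.0], [229.0, 79.0]]
```

View pics/w5.png

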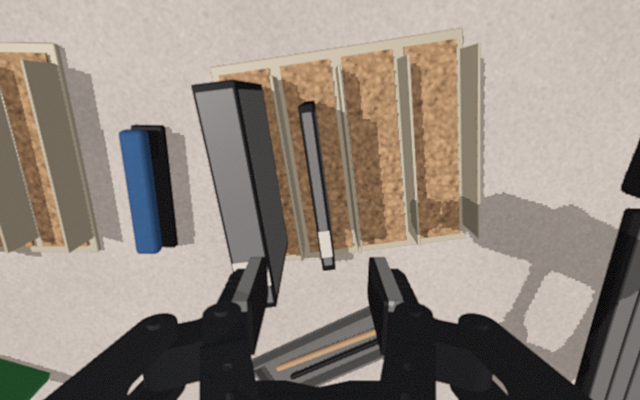

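single_album stands at (322–335,269) to (300–314,102), where it was predicted to be, and the box is fine. Next is film_case.

jog_arm(turn=[[0,0,0],[0,0,0],[0,0,0],[0,0,0],[0,0,0],[0,0,0],[0,0,0],[0,0,0],[0,0,0],[0,0,0],[0,0,0],[0,0,0],[0,0,0],[0,0,0],[0,0,0],[0,0,0]], delta_pos=[[0,-0.02,0],[0,-0.035,0],[0,-0.035,0],[0,-0.035,0],[0,-0.035,0],[0,-0.035,0],[0,-0.035,0],[0,-0.035,0],[0,-0.035,0],[0,-0.035,0],[0,-0.035,0],[0,-0.035,0],[0,-0.03,0],[0,-0.006,0],[0,0,0],[0,0,0]], gripper=[0.045,0.045,0.045,0.045,0.045,0.045,0.045,0.045,0.045,0.045,0.045,0.045,0.045,0.045,0.045,0.045])

```text
time: 18.03
tool_pos: [0.5096, 0.2436, 0.2687]
tcp_rot: [3.14, 0.015, -0.001]
wrist_force: [-0.1, 0.4, -0.5]
width: 0.524
grip_force: 0.0
```

```bash
python3 - <<'E'
from h import *
s=read_state();a=vision.read_camera("wrist")[:,:,::-1];cv2.imwrite("pics/w6.png",a)
R=Ro.from_rotvec(s["tcp_rot"]).as_matrix();print(s["tool_pos"],np.arctan2(R[1,0],R[0,0]),s["width"])
p=(.5087,.2436,.0077);c,sn=np.cos(p[2]),np.sin(p[2]);print(proj([[p[0]+c*i,p[1]+sn*i,.147] for i in(-.095,.095)],"wrist",s).round().tolist())
E
```

```text
[0.50958958 0.24356231 0.26874797] 0.009486080609210752 0.5239948940803145
[[317.0, 302.0], [317.0, 68.0]]
```

View pics/w6.png

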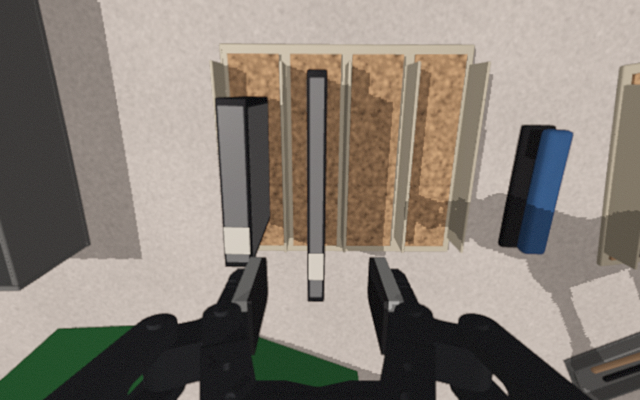

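film_case is centred under the gripper, from (316,299) to (317,71).

jog_arm(turn=[[0,0,0],[0,0,0],[0,0,0],[0,0,0],[0,0,0],[0,0,0],[0,0,0],[0,0,0],[0,0,0],[0,0,0],[0,0,0],[0,0,0],[0,0,0],[0,0,0],[0,0,0],[0,0,0],[0,0,0],[0,0,0]], delta_pos=[[0,0,0.01],[0,0,0.02],[0,0,0.02],[0,0,0.02],[0,0,0.02],[0,0,0.02],[0,0,0.02],[0,0,0.015],[0,0,0.01],[0,0,0.005],[0,0,0],[0,0,0],[0,0,0],[0,0,0],[0,0,0],[0,0,0],[0,0,0],[0,0,0]], gripper=[0.045,0.045,0.045,0.045,0.045,0.045,0.045,0.045,0.045,0.045,0.045,0.036,0.029,0.022,0.016,0.01,0.005,0.005])

```text
time: 19.58
tool_pos: [0.5106, 0.2443, 0.1102]
tcp_rot: [-3.141, -0.012, -0.003]
wrist_force: [-0.9, -0.2, 5.0]
width: 0.171
grip_force: 35.2
```

jog_arm(turn=[[0,0,0],[0,0,0],[0,0,0],[0,0,0],[0,0,0],[0,0,0],[0,0,0],[0,0,0],[0,0,0],[0,0,0],[0,0,0],[0,0,0],[0,0,0],[0,0,0],[0,0,0],[0,0,0],[0,0,0],[0,0,0],[0,0,0],[0,0,0]], delta_pos=[[0,0,-0.005],[0,0,-0.01],[0,0,-0.02],[0,0,-0.02],[0,0,-0.02],[0,0,-0.02],[0,0,-0.02],[0,0,-0.02],[0,0,-0.02],[0,0,-0.015],[0,0.015,0],[0.001,0.03,0],[0.001,0.035,0],[0.001,0.035,0],[0.001,0.035,0],[0.001,0.035,0],[0.001,0.035,0],[0.001,0.035,0],[0.001,0.035,0],[0.001,0.035,0]], gripper=[0.005,0.005,0.005,0.005,0.005,0.005,0.005,0.005,0.005,0.005,0.005,0.005,0.005,0.005,0.005,0.005,0.005,0.005,0.005,0.005])

```text
time: 21.25
tool_pos: [0.5197, -0.0833, 0.2781]
tcp_rot: [3.142, 0.012, -0.003]
wrist_force: [0.4, 0.4, -1.6]
width: 0.171
grip_force: 34.5
```

jog_arm(turn=[[0,0,0],[0,0,0],[0,0,0],[0,0,0],[0,0,0],[0,0,0],[0,0,-0.02],[0,0,-0.04],[0,0,-0.04],[0,0,-0.04],[0,0,0],[0,0,0],[0,0,0]], delta_pos=[[0.001,0.035,0],[0,0.035,0],[0,0.035,0],[0,0.035,0],[0,0.03,0],[0,0.012,0],[0,0,0],[0,0,0],[0,0,0],[0,0,0],[0,0,0],[0,0,0],[0,0,0]], gripper=[0.005,0.005,0.005,0.005,0.005,0.005,0.005,0.005,0.005,0.005,0.005,0.005,0.005])

```text
time: 22.33
tool_pos: [0.5235, -0.2622, 0.2788]
tcp_rot: [-3.132, -0.232, 0.001]
wrist_force: [-0.3, 0.7, -1.8]
width: 0.175
grip_force: 34.6
```

jog_arm(turn=[[0,0,0],[0,0,0],[0,0,0],[0,0,0],[0,0,0],[0,0,0],[0,0,0],[0,0,0],[0,0,0],[0,0,0],[0,0,0],[0,0,0],[0,0,0],[0,0,0],[0,0,0]], delta_pos=[[0.001,0,0.01],[0,0,0.02],[0,0,0.02],[0,0,0.02],[0,0,0.02],[0,0,0.02],[0,0,0.02],[0,0,0.016],[0,0,0.008],[0,0,0.004],[0,0,0.003],[0,0,0.003],[0,0,0.003],[0,0,0.001],[0,0,0]], gripper=[0.005,0.005,0.005,0.005,0.005,0.005,0.005,0.005,0.005,0.005,0.005,0.005,0.005,0.005,0.005])

```text
time: 23.58
tool_pos: [0.525, -0.2631, 0.1115]
tcp_rot: [3.133, 0.232, 0.001]
wrist_force: [-0.3, -0.2, -2.2]
width: 0.171
grip_force: 34.6
```

jog_arm(turn=[[0,0,0],[0,0,0],[0,0,0],[0,0,0],[0,0,0],[0,0,0],[0,0,0],[0,0,0],[0,0,0],[0,0,0],[0,0,0],[0,0,0],[0,0,0],[0,0,0],[0,0,0],[0,0,0.03],[0,0,0.06],[0,0,0.06],[0,0,0.022],[0,0,0]], delta_pos=[[0,0,0.001],[0,0,0.0007],[0,0,0],[0,0,0],[0,0,0],[0,0,0],[0,0,0],[0,0,-0.005],[0,0,-0.015],[0,0,-0.025],[0,0,-0.025],[0,0,-0.025],[0,0,-0.025],[0,0,-0.025],[0,0,-0.015],[0,0,0],[0,0,0],[0,0,0],[0,0,0],[0,0,0]], gripper=[0.005,0.005,0.015,0.022,0.03,0.04,0.045,0.045,0.045,0.045,0.045,0.045,0.045,0.045,0.05,0.05,0.05,0.05,0.05,0.05])

```text
time: 25.25
tool_pos: [0.5247, -0.2629, 0.2696]
tcp_rot: [3.141, -0.038, 0.0]
wrist_force: [0.6, 0.0, 0.1]
width: 0.586
grip_force: 0.0
```

```bash
python3 - <<'E'
from h import *
s=read_state();a=vision.read_camera("wrist")[:,:,::-1];cv2.imwrite("pics/w7.png",a)
R=Ro.from_rotvec(s["tcp_rot"]).as_matrix();print(s["tool_pos"],np.arctan2(R[1,0],R[0,0]),s["width"])
print(R.T@(np.array([.5139,.3104,.27])-s["tool_pos"]))
E
```

```text
[ 0.52470907 -0.26293995  0.26960632] -0.023994387397842692 0.5855790395580204
[-2.45615175e-02 -5.72915527e-01 -4.63334461e-04]
```

jog_arm(turn=[[0,0,0],[0,0,0],[0,0,0],[0,0,0],[0,0,0],[0,0,0],[0,0,0],[0,0,0],[0,0,0],[0,0,0],[0,0,0],[0,0,0],[0,0,0],[0,0,0],[0,0,0],[0,0,0],[0,0,0],[0,0,0],[0,0,0]], delta_pos=[[0,-0.02,0],[-0.0015,-0.035,0],[-0.0015,-0.035,0],[-0.0015,-0.035,0],[-0.0015,-0.035,0],[-0.0015,-0.035,0],[-0.0015,-0.035,0],[-0.0015,-0.035,0],[-0.0015,-0.035,0],[-0.0015,-0.035,0],[-0.0015,-0.035,0],[-0.0015,-0.035,0],[-0.0015,-0.035,0],[-0.0015,-0.035,0],[-0.0015,-0.035,0],[-0.0015,-0.035,0],[-0.002,-0.028,0],[0,0,0],[0,0,0]], gripper=[0.05,0.05,0.05,0.05,0.05,0.05,0.05,0.05,0.05,0.05,0.05,0.05,0.05,0.05,0.05,0.05,0.05,0.05,0.05])

```text
time: 26.88
tool_pos: [0.5136, 0.3118, 0.2689]
tcp_rot: [3.141, -0.032, -0.001]
wrist_force: [-0.5, -1.2, -0.7]
width: 0.591
grip_force: 0.0
```

```bash
python3 - <<'E'
from h import *
s=read_state();a=vision.read_camera("wrist")[:,:,::-1]
b=cv2.imread("pics/w7.png");cv2.imwrite("pics/w8.png",cv2.resize(np.vstack([a[50:310],b[20:310]]),None,fx=1,fy=1))
R=Ro.from_rotvec(s["tcp_rot"]).as_matrix();print(s["tool_pos"],np.arctan2(R[1,0],R[0,0]),s["width"])
p=(.5139,.3104,-.0243);c,sn=np.cos(p[2]),np.sin(p[2]);print(proj([[p[0]+c*i,p[1]+sn*i,.137] for i in(-.071,.071)],"wrist",s).round().tolist())
E
```

```text
[0.51364011 0.31181865 0.26893048] -0.020253768474002825 0.5906746616319135
[[318.0, 270.0], [319.0, 102.0]]
```

View pics/w8.png

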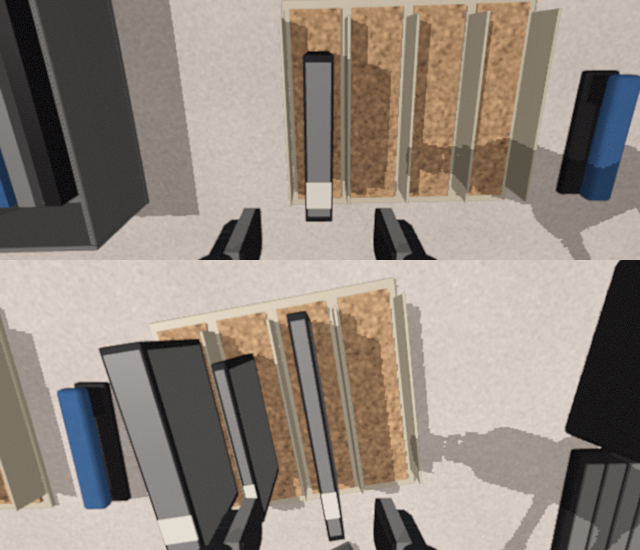

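The top half shows double_album centred under the gripper, from (318,270) to (318,103) in the full frame. The bottom half shows box, single and film upright in the new rack.

jog_arm(turn=[[0,0,0],[0,0,0],[0,0,0],[0,0,0],[0,0,0],[0,0,0],[0,0,0],[0,0,0],[0,0,0],[0,0,0],[0,0,0],[0,0,0],[0,0,0],[0,0,0],[0,0,0],[0,0,0],[0,0,0],[0,0,0],[0,0,0]], delta_pos=[[0,0.001,0.01],[0,0,0.02],[0,0,0.02],[0,0,0.02],[0,0,0.02],[0,0,0.02],[0,0,0.02],[0,0,0.02],[0,0,0.01],[0,0,0.007],[0,0,0.003],[0,0,0],[0,0,0],[0,0,0],[0,0,0],[0,0,0],[0,0,0],[0,0,0],[0,0,0]], gripper=[0.05,0.05,0.05,0.05,0.05,0.05,0.05,0.05,0.05,0.05,0.05,0.05,0.044,0.037,0.03,0.024,0.019,0.015,0.015])

```text
time: 28.52
tool_pos: [0.5149, 0.3102, 0.1006]
tcp_rot: [-3.14, 0.038, -0.003]
wrist_force: [-0.1, 1.1, 6.0]
width: 0.278
grip_force: 35.7
```

jog_arm(turn=[[0,0,0],[0,0,0],[0,0,0],[0,0,0],[0,0,0],[0,0,0],[0,0,0],[0,0,0],[0,0,0],[0,0,0],[0,0,0],[0,0,0],[0,0,0],[0,0,0],[0,0,0],[0,0,0],[0,0,0],[0,0,0],[0,0,0],[0,0,0]], delta_pos=[[0,0,-0.005],[0,0,-0.01],[0,0,-0.02],[0,0,-0.02],[0,0,-0.02],[0,0,-0.02],[0,0,-0.02],[0,0,-0.02],[0,0,-0.02],[0,0,-0.02],[0,0.015,0],[0,0.03,0],[0.002,0.035,0],[0.002,0.035,0],[0.002,0.035,0],[0.002,0.035,0],[0.002,0.035,0],[0.002,0.035,0],[0.002,0.035,0],[0.002,0.035,0]], gripper=[0.015,0.015,0.015,0.015,0.015,0.015,0.015,0.015,0.015,0.015,0.015,0.015,0.015,0.015,0.015,0.015,0.015,0.015,0.015,0.015])

```text
time: 30.18
tool_pos: [0.5205, -0.0182, 0.2731]
tcp_rot: [3.141, -0.038, -0.004]
wrist_force: [0.9, -0.9, -2.3]
width: 0.276
grip_force: 34.9
```

jog_arm(turn=[[0,0,0],[0,0,0],[0,0,0],[0,0,0],[0,0,0],[0,0,0],[0,0,0],[0,0,0],[0,0,0],[0,0,0],[0,0,-0.02],[0,0,-0.04],[0,0,-0.05],[0,0,-0.04],[0,0,-0.023],[0,0,0],[0,0,0],[0,0,0]], delta_pos=[[0.002,0.035,0],[0.002,0.035,0],[0.002,0.035,0],[0.002,0.035,0],[0.002,0.035,0],[0.002,0.035,0],[0.002,0.035,0],[0.002,0.035,0],[0.002,0.025,0],[0,0.0076,0],[0,0,0],[0,0,0],[0,0,0],[0,0,0],[0,0,0],[0,0,0],[0,0,0],[0,0,0]], gripper=[0.015,0.015,0.015,0.015,0.015,0.015,0.015,0.015,0.015,0.015,0.015,0.015,0.015,0.015,0.015,0.015,0.015,0.015])

```text
time: 31.68
tool_pos: [0.5325, -0.328, 0.2743]
tcp_rot: [-3.133, -0.234, 0.0]
wrist_force: [-0.9, -0.1, -1.7]
width: 0.272
grip_force: 35.1
```

Lower by 0.173.

jog_arm(turn=[[0,0,0],[0,0,0],[0,0,0],[0,0,0],[0,0,0],[0,0,0],[0,0,0],[0,0,0],[0,0,0],[0,0,0],[0,0,0],[0,0,0],[0,0,0],[0,0,0],[0,0,0]], delta_pos=[[0.001,0,0.01],[0,0,0.02],[0,0,0.02],[0,0,0.02],[0,0,0.02],[0,0,0.02],[0,0,0.02],[0,0,0.02],[0,0,0.009],[0,0,0.004],[0,0,0.003],[0,0,0.003],[0,0,0.003],[0,0,0.001],[0,0,0]], gripper=[0.015,0.015,0.015,0.015,0.015,0.015,0.015,0.015,0.015,0.015,0.015,0.015,0.015,0.015,0.015])

```text
time: 32.93
tool_pos: [0.534, -0.3288, 0.102]
tcp_rot: [3.132, 0.233, 0.001]
wrist_force: [-0.2, -0.3, -1.3]
width: 0.278
grip_force: 35.0
```

jog_arm(turn=[[0,0,0],[0,0,0],[0,0,0],[0,0,0],[0,0,0],[0,0,0],[0,0,0],[0,0,0],[0,0,0],[0,0,0],[0,0,0],[0,0,0],[0,0,0],[0,0,0],[0,0,0],[0,0,0]], delta_pos=[[0,0,0.0008],[0,0,0],[0,0,0],[0,0,0],[0,0,0],[0,0,0],[0,0,0],[0,0,-0.005],[0,0,-0.015],[0,0,-0.025],[0,0,-0.025],[0,0,-0.025],[0,0,-0.025],[0,0,-0.025],[0,0,-0.015],[0,0,0]], gripper=[0.015,0.015,0.025,0.032,0.039,0.045,0.05,0.05,0.05,0.05,0.05,0.05,0.05,0.05,0.05,0.05])

```text
time: 34.27
tool_pos: [0.5358, -0.33, 0.2664]
tcp_rot: [3.127, 0.233, 0.011]
wrist_force: [0.3, -0.1, 0.1]
width: 0.59
grip_force: 0.0
```

jog_arm(turn=[[0,0,0],[0,0,0],[0,0,0],[0,0,0],[0,0,0],[0,0,0],[0,0,0],[0,0,0],[0,0,0],[0,0,0],[0,0,0],[0,0,0]], delta_pos=[[0,-0.03,-0.015],[0,-0.035,-0.015],[0,-0.035,-0.015],[0,-0.035,-0.015],[0,-0.035,-0.015],[0,-0.035,-0.015],[0,-0.035,-0.015],[0,-0.035,0],[0,-0.035,0],[0,-0.035,0],[0,0,0],[0,0,0]], gripper=[0.05,0.05,0.05,0.05,0.05,0.05,0.05,0.05,0.05,0.05,0.05,0.05])

```text
time: 35.27
tool_pos: [0.4819, 0.0141, 0.3646]
tcp_rot: [3.132, 0.24, -0.002]
wrist_force: [-0.3, -0.5, 0.1]
width: 0.584
grip_force: 0.0
```

```bash
python3 - <<'E'
from h import *
a=vision.read_camera("side")[:,:,::-1];print(read_state()["tool_pos"])
cv2.imwrite("pics/f.png",cv2.resize(a[158:273,130:280],None,fx=5,fy=5,interpolation=cv2.INTER_CUBIC))
E
```

```text
[0.48211172 0.01290052 0.36461335]
```

View pics/f.png

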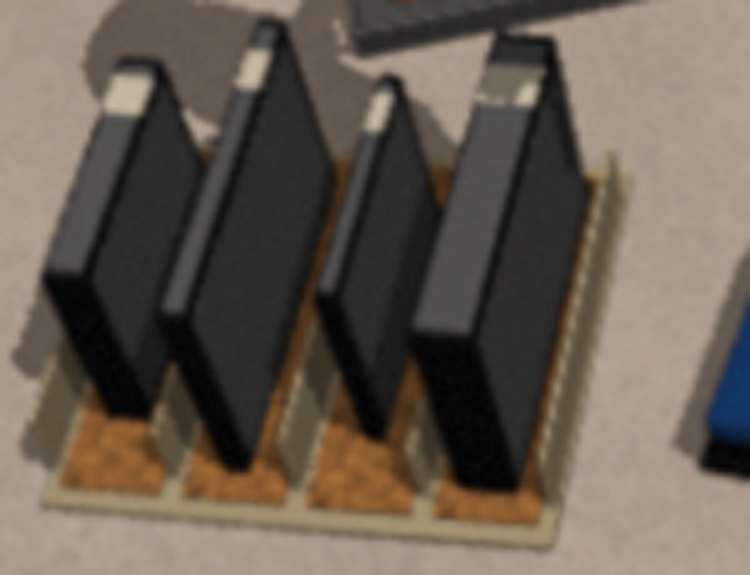

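All four cases stand upright in the correct bays. I'll check their positions once before handing in.

```bash
python3 - <<'E'
from h import *
n=np.array([.51983,-.22796,.1495]);c,s=np.cos(n[2]),np.sin(n[2])
C={"double":([(118,60),(160,67),(85,275),(48,270)],.137,.142,.024),"film":([(260,20),(283,25),(187,318),(163,312)],.147,.19,.015),
"single":([(378,77),(400,82),(340,296),(318,290)],.137,.142,.012),"box":([(498,35),(553,40),(473,338),(415,330)],.147,.19,.032)}
for k,(p,z,l,w) in C.items():
    a=[[-l/2,-w/2,z],[-l/2,w/2,z],[l/2,w/2,z],[l/2,-w/2,z]]
    x,r=fit(a,np.array(p)/5+(130,158),"side",x0=(.5,-.2,.15));d=x[:2]-n[:2]
    print(k,round(c*d[0]+s*d[1],4),round(c*d[1]-s*d[0],4),round(x[2]-n[2],3),abs(r).max())
E
```

```text
double -0.0034 -0.0987 0.032 2.4
film -0.0016 -0.032 0.011 1.7
single -0.002 0.0346 0.024 2.2
box -0.0016 0.0998 -0.009 1.7
```

```bash
python3 -c "
from workcell import ticket
print(ticket.finish_job())"
```

```text
the job is handed in; nothing more can be done
None
```

All four cases now stand upright in the new rack in reverse order, and the job is handed in at about 35 s; my last camera check put each within about 4 mm and 0.03 rad of its target, but no verdict came back.

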